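Dock the engraving pen and hold its test dial

TASK

Take the cordless engraving pen from its wooden rest and push it down between the forks of the charging dock, centred lengthwise and either way round, until the sprung roller jaw snaps shut over it and it lies fully home; then let go of it. Only then press the paddle of the dock's spring-return test dial down with the fingertips, past its first two clicks to the third, and finish the program while still holding it there. Leave the wooden goods and the cup beside the dock where they are.

Things in the scene. Friction and masses are not known exactly. Their poses are not given: they have to be found in the camera images.
- pen_center (a point): Centre of the cordless engraving pen: a bare aluminium round rod, 18 mm diameter, 160 mm long (full diameter over the middle 136 mm), about 90 g, with a pointed steel tip at its +x end and a black cap at the other. Its x axis runs along the pen. It starts lying level in the wooden rest, its axis 40 mm above the table.
- pen: The engraving pen itself; origin and axes as pen_center.
- pen_rest: Fixed wooden rest under the pen; origin at the centre of its underside. Base 60 x 130 x 8 mm high; two notched blocks (14 mm thick, 44 mm wide, 39 mm high) stand 45 mm either side of the middle, so the pen's middle 70 mm is free to grip from above. The pen lies along the rest's y.
- dock: Fixed charging dock: a grey base plate, 130 mm (x) by 330 mm (y), 15 mm thick; origin at the centre of its underside, x away from the robot, z up. Pen cradle on its +y half: two black U forks, each 10 mm thick, with slots 20 mm wide; test dial on its -y half.
- dock_seat (a point): Where the pen's centre lies when the pen is home: 60 mm above the table, 80 mm to +y of the dock's origin. Axes as the dock's; the seated pen lies along y. The forks stand at y = +40 and -40 mm from here; front prongs flare out to 21 mm above this point, rear ones end 1 mm below it. Between the forks 70 mm is free for fingers, down to 28 mm below this point (a hinge bar lies there at x = 13 mm).
- jaw (a joint): Sprung hinged jaw on the cradle's +x side, rad: 0 = shut, grows as it is pushed open, springs shut. Two white 8 mm rollers sit 51.5 mm either side of the seat point in y, 9.5 mm to +x and 9.5 mm above it. A pen pressed straight down touches them with its axis about 18 mm above the seat, pushes the jaw open to about 0.06 rad (about 5 N down; it also shoves the pen sideways to -x with about 7 N), then the jaw shuts over it.
- dial_axis (a point): Centre of the test dial, on its axle, 95 mm above the table; 25 mm to +x and 78 mm to -y of the dock's origin; axes as the dock's, the axle lies along y. The dial is a black drum, 28 mm radius, 46 mm wide, between two grey cheeks (8 mm thick, 110 mm high, inner faces 28 mm either side). Its paddle sticks out towards -x.
- paddle_top (a point): Point on the upper face of the dial's paddle, 70 mm from the axle and 15 mm from the free end: where to press. The paddle is a black bar 30 mm wide, 10 mm thick, reaching 85 mm from the axle towards -x; it points 30 degrees above level at rest, about 22 degrees below level at the third click.
- dial (a joint): Turn of the dial, rad: 0 = at rest, grows as the paddle is pressed down. Clicks (notches) at 0.30, 0.60 and 0.90, with ridges at 0.15, 0.45 and 0.75 before them, hard stop 0.97. A spring returns it to 0 from everywhere; no click holds it. Press needed 60 mm from the axle: about 3 to 5 N at first, up to 6 and 7 N at the second and third ridges, less in the notches, about 5 N to hold the third.
- round_board: Bystander: loose round wooden board, 120 mm diameter, 18 mm thick, lying flat; origin at the centre of its underside.
- gift_block: Bystander: loose upright wooden block 40 x 80 x 90 mm high; origin at the centre of its underside.
- pencil_cup: Bystander: loose wooden cup, 72 mm diameter, 85 mm high; origin at the centre of its underside.
There are look-alikes about, which are no part of the job. There is more than one size of the pen; the job needs the largest.

How it is judged:
By the outcome, as a careful person would: the job done as asked, in the order asked, and still so for the second after the job is handed in, while the arm keeps its last pose, push and grip.
It also fails if it takes over 54 s, if anything falls off the work surface, if the arm or the gripper's body presses on something with over 40 N, if the wrist force passes 120 N, or if a joint passes its speed limit or range.

ROBOT

A 6-joint arm with a two-finger parallel gripper is mounted at the origin on the work surface. World frame = base frame: x ahead of the robot, y to its left, z up, the work surface at z = 0. Lengths are in m, angles in rad, forces in N, time in s.
With the tool pointing down it reaches from about 0.4 to 0.825 m from the base axis. Payload 7 kg.
Tool frame: the origin (TCP) lies midway between the tips of the shut fingers; the grasp point (between the pads) lies hold_point_z behind it (hold_point_z is the distance from the TCP to the grasp point, in m); z points along the fingers, y is the line along which they close (so a half turn about z gives the same grasp; the last joint's range is limited). The gripper opens to 88 mm and grips with 3 to 60 N. Pads are 19 mm wide; open, the fingers measure 130 mm over their backs; the gripper's body (78 mm by 193 mm) begins 47 mm behind the grasp point.
Start: joints at [1.592, 0.359, 0.012, 0, -1.224, -0.288], TCP at [0.178, 0.651, 0.227] pointing down, gripper open.
Joint ranges: [-3.07, 3.07], [-1.43, 2.12], [-1.02, 1.25], [-3.03, 1.67], [-3.05, -0], [-3.03, 3.03]. Speed limits (rad/s): [2.39, 2.39, 3.01, 3.14, 3.14, 3.14].

INTERFACE

Orientations are given as [roll, pitch, yaw] about the fixed x, y, z axes, in that order (R = Rz(yaw) Ry(pitch) Rx(roll)).
In Python, from station import * gives the robot as it stands.
- The arm moves only by the tool apply_moves, never from a script. Its argument "steps" is a list of rows, each an object with "translation": the shift along the world's x, y, z scaled (see below), a list of three; "rotation": the turn, a rotation vector about the world's x, y, z scaled (see below), a list of three. A call has exactly 10 rows; each row is the pose to reach, as a shift and turn from the pose commanded when the call began; what a row does not reach only later rows make up. The controller multiplies each number of a shift by 250 mm and each number of a turn by 30 degrees. A row lasts 1/12 s, in which the tool goes at most 41.7 mm and 7.16 degrees, less where a joint would pass 70% of its speed; a pose out of reach is approached as far as the arm can. A call with a number of a shift or a turn outside -1 to 1 is refused whole. A call with a gripper value outside its range is refused whole. "jaw" is the closure, from -1 (fully open) to 1 (shut), so that 0 is half open, set as the call begins (left out, the last holds). The fingers move at their own pace and stop on an object; "newtons" is the grip in N (left out, the last holds). Time passes only in rows, so rows that repeat a pose let the fingers close, or fill a call up. It gives the time, the measured TCP pose, the force, the opening and the grip force at its end, in the units of the state.
- get_state(): the state, without advancing time (a new reading comes with each control period).
- grab_frame(name): name is "side" or "top"; returns the picture (384x512x3 uint8, blue, green, red); there is no depth.
- camera_model(name): a dict with "fx", "fy", "cx", "cy" (pixels), "k1" (the pictures are not rectified: a ray, as slopes to the right and down, at radius r is drawn at 1 + k1 r^2 times it, then the intrinsics apply), "xyz" and "rotation" of the camera in the world. Camera axes: x right, y down, z forward; pixel columns grow to the right and rows downward; lengths in m; the calibration is good to about 2 mm. A picture is of the moment at which its call begins. camera_model takes no time and is no camera call.
- job_done(): hands the job in; it is judged then, once.
The state is a dict: "t": time; "q": joint angles; "qd": joint speeds; "joint_efforts": joint torques, N m; "eef_pos": TCP position; "ee_rot": TCP orientation; "force": force on the tool from outside, world axes, zero at the start; "moment": the same for the moment, N m; "width": finger opening in m; "gripper_force": force on a finger pad.
Only numpy, scipy, OpenCV 4.12 (cv2) and the standard library are available. Lean on these libraries where they do the work, as an engineer would, in place of code of your own. Each camera call takes 0.05 s, during which the arm holds its last target. There are 200 camera calls.

## Working session

There is one attempt and no reset: what is moved stays moved. The work goes in short steps, Python scripts to look and compute and a tool call to move; the robot and the scene stay as the last step left them, time stands still between calls to the robot, and variables do not carry over. Pictures are saved under pics/ and viewed, at most 10 in all, crops included, and the job is handed in when it is done.

Besides the shell and the picture viewer there is one more tool, called after "Emit:" in YAML: its name, and indented under it one key for each argument. apply_moves: Moves the arm, as the interface text tells. Shifts and turns lie within -1 to 1; 1 stands for 250 mm of shift or 30 degrees of turn. Its arguments: {"type":"object","properties":{"steps":{"type":"array"},"jaw":{"type":"number"},"newtons":{"type":"number"}},"required":["steps"]}

```bash
mkdir -p pics; ls; python3 - <<'E'
from station import *
import cv2
for n in("side","top"):
    cv2.imwrite(f"pics/{n}0.png",cv2.resize(grab_frame(n),(800,600)))
    print(camera_model(n))
print(get_state())
E
```

```text
pics
{'fx': 380.3431724385005, 'fy': 380.3431724385005, 'cx': 257.16034115145027, 'cy': 190.3227357673758, 'k1': -0.0729805979763017, 'xyz': array([ 0.37570243, -0.77165788,  0.72121727]), 'rotation': array([-2.23826015, -0.00647081, -0.19395324])}
{'fx': 391.1760612837927, 'fy': 391.1760612837927, 'cx': 253.72777628571023, 'cy': 188.14389515222183, 'k1': -0.09160338116825484, 'xyz': array([ 0.37150759, -0.0190097 ,  1.11498423]), 'rotation': array([-2.9906003 ,  0.03120694, -1.54460401])}
{'t': 0.1, 'q': array([ 1.59208121e+00,  3.59343435e-01,  1.11696262e-02, -3.02969407e-04,
       -1.22407544e+00, -2.88088384e-01]), 'qd': array([ 1.91115904e-03, -1.04141483e-03,  1.48833914e-03, -6.47395984e-04,
        9.58228698e-05, -1.24564145e-03]), 'joint_efforts': array([-2.10880103e-04, -5.84163308e+01,  2.93751973e+01,  7.01558277e+00,
        1.02112195e-02, -4.75372633e-05]), 'eef_pos': array([0.17788342, 0.65070549, 0.22570748]), 'ee_rot': array([ 3.14011868e+00, -1.39753391e-04, -2.66906559e-01]), 'force': array([ 0.55387064, -0.09156803, -0.31235119]), 'moment': array([0.00400122, 0.0227506 , 0.00100057]), 'gripper_force': 0.0, 'width': 0.08710752360884705}
```

View pics/top0.png

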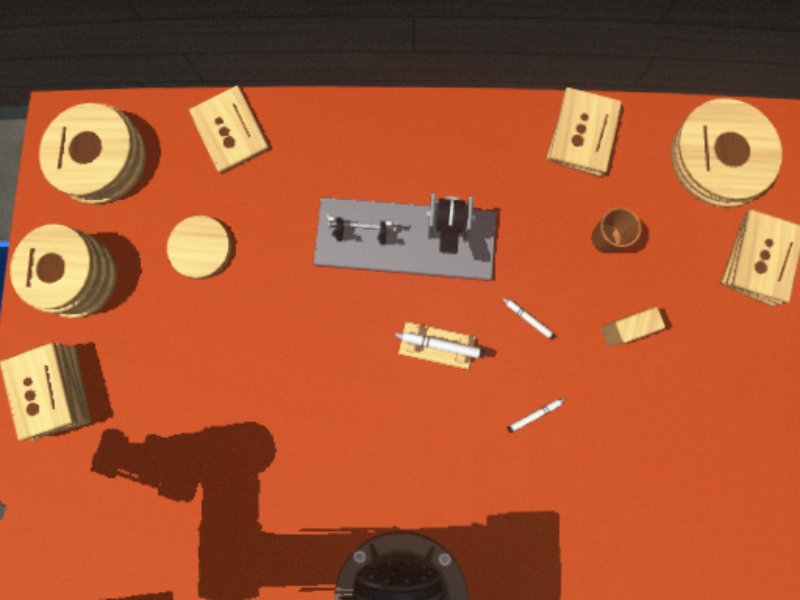

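View pics/side0.png

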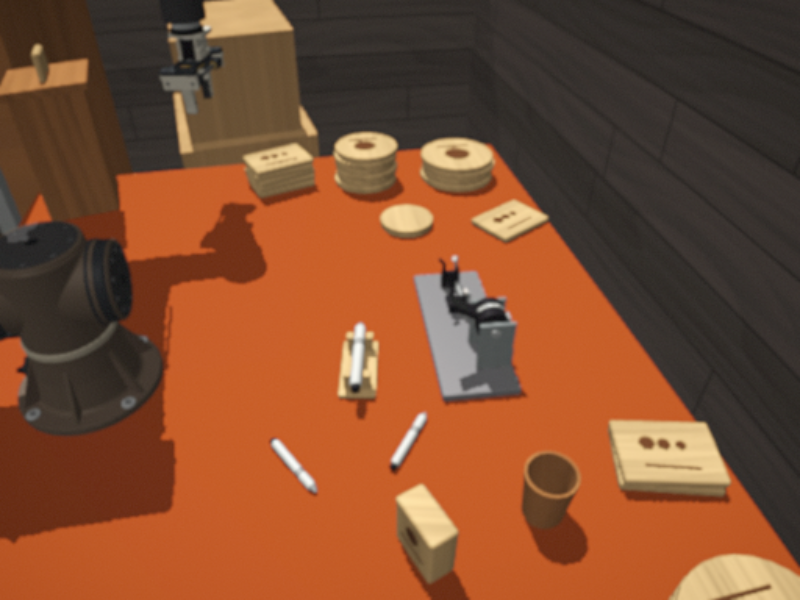

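```bash
python3 -c "
import station;print(station.hold_point_z if hasattr(station,'hold_point_z') else dir(station))"
```

```text
0.0188
```

The top view shows three pens. One lies in the rest at (440,344), about 80 px long. Loose ones lie at (528,318) and (536,415), both clearly shorter. The rested one fits the description (largest, on the wooden rest). The dock is at (405,238), with its cradle on the left (+y) and its dial at (450,215). I'll confirm in a crop.

```bash
python3 - <<'E'
from station import *
import cv2
t=grab_frame("top");s=grab_frame("side")
cv2.imwrite("pics/topc.png",cv2.resize(t[115:265,190:370],None,fx=4.4,fy=4,interpolation=cv2.INTER_CUBIC)if 0 else cv2.resize(t[115:250,195:365],None,fx=4.4,fy=4.4,interpolation=cv2.INTER_CUBIC))
cv2.imwrite("pics/sidec.png",cv2.resize(s[150:265,205:345],None,fx=5,fy=5,interpolation=cv2.INTER_CUBIC))
E
```

```text
(no output)
```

View pics/topc.png

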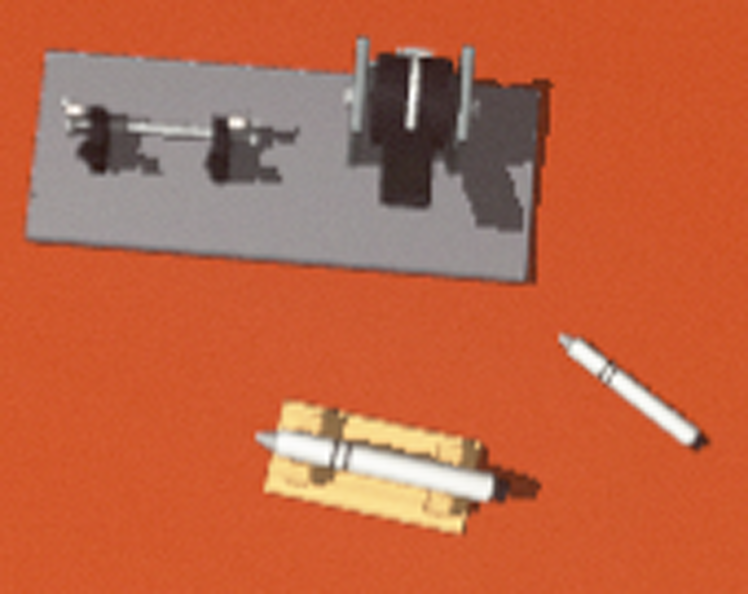

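View pics/sidec.png

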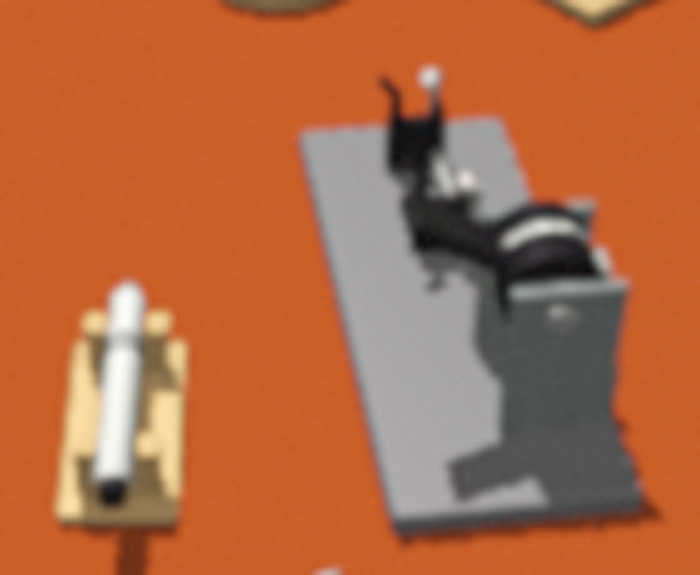

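The pen in the rest is the largest, with its grey tip toward +y at crop (258,438) and its cap at (507,489). The loose pen ending at (560,338)/(705,440) is much shorter. Next I'll fit poses for the dock, rest and pen.

```bash
cat > h.py <<'E'
from station import *
import numpy as np
from scipy.spatial.transform import Rotation as R
from scipy.optimize import least_squares
def proj(n,P):
    m=camera_model(n);rot=np.array(m['rotation'])
    c=(np.atleast_2d(P)-m['xyz'])@R.from_rotvec(rot).as_matrix()
    s=c[:,:2]/c[:,2:];s=s*(1+m['k1']*(s**2).sum(1,keepdims=True))
    return s*[m['fx'],m['fy']]+[m['cx'],m['cy']]
def unc(p,s,o): return (np.array(p)+.5)/s-.5+np.array(o)
def place(v,L):
    L=np.atleast_2d(L);c,s=np.cos(v[2]),np.sin(v[2])
    return np.c_[v[0]+c*L[:,0]-s*L[:,1],v[1]+s*L[:,0]+c*L[:,1],L[:,2]]
def fit(obs,v0):  # obs: list of (cam, native px, local xyz)
    f=lambda v:np.concatenate([(proj(n,place(v,l))-p).ravel() for n,p,l in obs])
    r=least_squares(f,v0);return r.x,r.fun
E
cat > m.py <<'E'
from h import *
T=lambda a:("top",unc(a,4.4,(195,115)));S=lambda a:("side",unc(a,5,(205,150)))
def run(name,L,v0):
    for sub in ("top","side","both"):
        o=[(*f(p),np.array(l)/1000) for f,p,l in L if sub=="both" or f((0,0))[0]==sub]
        if len(o)>1:
            x,r=fit(o,v0);print(name,sub,x.round(4),r.round(1))
    return x
d=run("dock",[(T,(45,52),(65,165,15)),(T,(26,240),(-65,165,15)),(T,(527,282),(-65,-165,15)),(T,(540,87),(65,-165,15)),
 (S,(300,132),(-65,165,15)),(S,(500,119),(65,165,15)),(S,(396,522),(-65,-165,15)),(S,(640,505),(65,-165,15))],[.6,0,0])
run("rest",[(T,(285,401),(30,65,8)),(T,(265,490),(-30,65,8)),(T,(463,532),(-30,-65,8)),(T,(480,438),(30,-65,8)),
 (S,(58,515),(-30,-65,8)),(S,(178,515),(30,-65,8))],[.4,0,0])
run("pen",[(T,(258,438),(0,80,40)),(T,(507,490),(0,-80,40)),(S,(127,283),(0,80,40)),(S,(111,491),(0,-80,40))],[.4,0,0])
# predictions in crop px
for nm,l in dict(seat=(0,80,60),rollA=(9.5,131.5,69.5),rollB=(9.5,28.5,69.5),padL=(25-76.1,-63,95+46.8),padR=(25-76.1,-93,95+46.8),forkA=(-15,120,81),forkB=(-15,40,81)).items():
    P=place(d,np.array(l)/1000)
    print(nm,((proj("top",P)[0]-[195,115]+.5)*4.4-.5).round(),((proj("side",P)[0]-[205,150]+.5)*5-.5).round(),P.round(4))
E
python3 m.py
```

```text
dock top [ 1.9354 -0.2371  1.5236] [ 30.9  10.4  32.2  -4.  -42.7 -15.1 -42.6   4.6]
dock side [0.6415 0.0472 0.0771] [ 0.2 -1.2 -1.1  2.7  0.9 -1.8 -0.2  1. ]
dock both [1.137  0.043  1.5393] [-135.9  -82.1 -133.6  -78.7 -159.1  -78.7 -159.4  -72.1  142.3   55.
   88.8   28.9  220.3  -15.5  151.6  -39.9]
rest top [ 2.2401 -0.6501  1.3225] [ 14.8   8.5  16.9  -1.3 -16.9  -9.8 -18.5   1.7]
rest side [ 0.4417 -0.0619  0.0673] [ 0.1 -0.  -0.1  0. ]
rest both [ 1.1918 -0.1688 -2.164 ] [-123.6  -47.9 -110.9  -82.6 -181.3 -113.2 -194.3  -76.5  259.3    5.6
  233.5   18.8]
pen top [ 2.2055 -0.6334  1.3187] [ 20.1   4.7 -22.7  -5.4]
pen side [ 0.444  -0.0628 -0.0588] [ 0.1 -0.9 -0.1  0.7]
pen both [ 0.9853 -0.0995 -0.1148] [-174.  -121.7 -236.8  -78.6  188.3   19.8  208.4   20.7]
seat [-405. -190.] [1133.  289.] [[1.057  0.0455 0.06  ]]
rollA [-465. -215.] [1056.  259.] [[1.0058 0.0566 0.0695]]
rollB [-331. -193.] [1210.  274.] [[1.1088 0.0534 0.0695]]
padL [-166.  -87.] [1449.  261.] [[ 1.1983 -0.0101  0.1418]]
padR [-134.  -83.] [1494.  265.] [[ 1.2283 -0.011   0.1418]]
forkA [-442. -174.] [1096.  273.] [[1.0166 0.0318 0.081 ]]
forkB [-337. -159.] [1218.  284.] [[1.0965 0.0292 0.081 ]]
```

Orientations are [roll, pitch, yaw], not rotation vectors.

```bash
sed -i "s/R.from_rotvec(rot)/R.from_euler('xyz',rot)/" h.py; python3 m.py
```

```text
dock top [ 0.6443  0.0074 -0.0602] [ 0.  -0.3 -0.5  0.2  0.3 -0.2  0.1  0.2]
dock side [ 0.6423  0.0033 -0.0714] [-0.1  0.3  0.3  0.2 -1.1  0.4  1.  -0.9]
dock both [ 0.6435  0.0061 -0.066 ] [ 0.6 -0.3 -0.1  0.2  0.7  0.4  0.7  0.8 -0.2 -0.2  0.1 -0.4 -0.5 -0.4
  1.3 -1.9]
rest top [ 0.4487 -0.055  -0.1768] [-0.4 -0.3 -0.1  0.2  0.2 -0.2  0.3  0.3]
rest side [ 0.4464 -0.0552 -0.1851] [ 0.1  0.  -0.1 -0. ]
rest both [ 0.4479 -0.055  -0.187 ] [-0.2 -0.2 -0.2  0.2  0.1  0.3  0.4  0.9  0.6 -0.1  0.5 -0.1]
pen top [ 0.4473 -0.0596 -0.1834] [-0.3 -0.1  0.3  0.1]
pen side [ 0.4452 -0.0554 -0.1871] [ 0.  -0.7 -0.   0.5]
pen both [ 0.4461 -0.0581 -0.1864] [-0.8  0.3 -0.3  0.6  0.4 -0.1  0.5  1.3]
seat [158. 138.] [431. 146.] [[0.6487 0.0859 0.06  ]]
rollA [ 77. 113.] [431.  82.] [[0.6616 0.1366 0.0695]]
rollB [240. 126.] [467. 186.] [[0.6548 0.0339 0.0695]]
padL [382. 207.] [397. 191.] [[ 0.5883 -0.0534  0.1418]]
padR [434. 211.] [408. 229.] [[ 0.5863 -0.0834  0.1418]]
forkA [ 89. 147.] [395.  80.] [[0.6364 0.1268 0.081 ]]
forkB [217. 158.] [421. 160.] [[0.6311 0.047  0.081 ]]
```

Emit:
apply_moves:
  steps:
    - {"translation":[0.12,-0.12,0],"rotation":[0,0,-0.12]}
    - {"translation":[0.24,-0.24,0],"rotation":[0,0,-0.25]}
    - {"translation":[0.36,-0.36,0],"rotation":[0,0,-0.37]}
    - {"translation":[0.48,-0.48,0],"rotation":[0,0,-0.5]}
    - {"translation":[0.6,-0.6,0],"rotation":[0,0,-0.62]}
    - {"translation":[0.7,-0.72,0],"rotation":[0,0,-0.75]}
    - {"translation":[0.8,-0.82,0],"rotation":[0,0,-0.85]}
    - {"translation":[0.88,-0.9,0],"rotation":[0,0,-0.95]}
    - {"translation":[0.92,-0.96,0],"rotation":[0,0,-1]}
    - {"translation":[0.92,-0.96,0],"rotation":[0,0,-1]}
  jaw: -1

```text
t: 1.03
eef_pos: [0.4096, 0.4082, 0.2266]
ee_rot: [3.141, -0.0, -0.795]
force: [-0.6, -0.2, -1.3]
width: 0.0877
gripper_force: 0.0
```

Emit:
apply_moves:
  steps:
    - {"translation":[0.01,-0.12,0],"rotation":[0,0,-0.12]}
    - {"translation":[0.02,-0.24,0],"rotation":[0,0,-0.25]}
    - {"translation":[0.03,-0.36,0],"rotation":[0,0,-0.37]}
    - {"translation":[0.04,-0.48,0],"rotation":[0,0,-0.5]}
    - {"translation":[0.05,-0.6,0],"rotation":[0,0,-0.62]}
    - {"translation":[0.06,-0.72,0],"rotation":[0,0,-0.75]}
    - {"translation":[0.07,-0.82,0],"rotation":[0,0,-0.85]}
    - {"translation":[0.08,-0.9,0],"rotation":[0,0,-0.95]}
    - {"translation":[0.088,-0.944,0],"rotation":[0,0,-1]}
    - {"translation":[0.088,-0.944,0],"rotation":[0,0,-1]}

```text
t: 1.87
eef_pos: [0.4299, 0.1738, 0.2268]
ee_rot: [-3.141, 0.0, -1.316]
force: [0.8, 0.4, -0.0]
width: 0.0876
gripper_force: 0.0
```

Emit:
apply_moves:
  steps:
    - {"translation":[0.01,-0.12,0],"rotation":[0,0,-0.12]}
    - {"translation":[0.02,-0.24,0],"rotation":[0,0,-0.25]}
    - {"translation":[0.03,-0.36,-0.05],"rotation":[0,0,-0.37]}
    - {"translation":[0.04,-0.48,-0.1],"rotation":[0,0,-0.5]}
    - {"translation":[0.05,-0.6,-0.16],"rotation":[0,0,-0.62]}
    - {"translation":[0.06,-0.72,-0.24],"rotation":[0,0,-0.74]}
    - {"translation":[0.07,-0.82,-0.32],"rotation":[0,0,-0.8]}
    - {"translation":[0.07,-0.9,-0.38],"rotation":[0,0,-0.84]}
    - {"translation":[0.07,-0.928,-0.424],"rotation":[0,0,-0.84]}
    - {"translation":[0.07,-0.928,-0.424],"rotation":[0,0,-0.84]}

```text
t: 2.7
eef_pos: [0.4462, -0.0578, 0.1182]
ee_rot: [3.137, -0.002, -1.755]
force: [0.2, -0.2, 0.0]
width: 0.0878
gripper_force: 0.0
```

Emit:
apply_moves:
  steps:
    - {"translation":[0,0,-0.06],"rotation":[0,0,0]}
    - {"translation":[0,0,-0.13],"rotation":[0,0,0]}
    - {"translation":[0,0,-0.2],"rotation":[0,0,0]}
    - {"translation":[0,0,-0.27],"rotation":[0,0,0]}
    - {"translation":[0,0,-0.33],"rotation":[0,0,0]}
    - {"translation":[0,0,-0.37],"rotation":[0,0,0]}
    - {"translation":[0,0,-0.392],"rotation":[0,0,0]}
    - {"translation":[0,0,-0.392],"rotation":[0,0,0]}
    - {"translation":[0,0,-0.392],"rotation":[0,0,0]}
    - {"translation":[0,0,-0.392],"rotation":[0,0,0]}

```text
t: 3.53
eef_pos: [0.4483, -0.0563, 0.0233]
ee_rot: [-3.14, 0.001, -1.753]
force: [-0.1, 0.2, 0.4]
width: 0.0875
gripper_force: 0.0
```

```bash
python3 - <<'E'
from h import *
import cv2
print(get_state()['eef_pos'],get_state()['force'])
s=grab_frame("side");t=grab_frame("top")
a=cv2.resize(s[190:265,195:265],None,fx=6,fy=6,interpolation=cv2.INTER_CUBIC)
b=cv2.resize(t[190:245,240:320],None,fx=4.7,fy=4.7,interpolation=cv2.INTER_CUBIC)
o=np.zeros((450,800,3),np.uint8);o[:450,:420]=a;o[:b.shape[0],424:424+b.shape[1]]=b[:,:376]
cv2.imwrite("pics/g1.png",o)
E
```

```text
[ 0.44832414 -0.05631571  0.0233308 ] [-0.07010997  0.19477662  0.42308103]
```

View pics/g1.png

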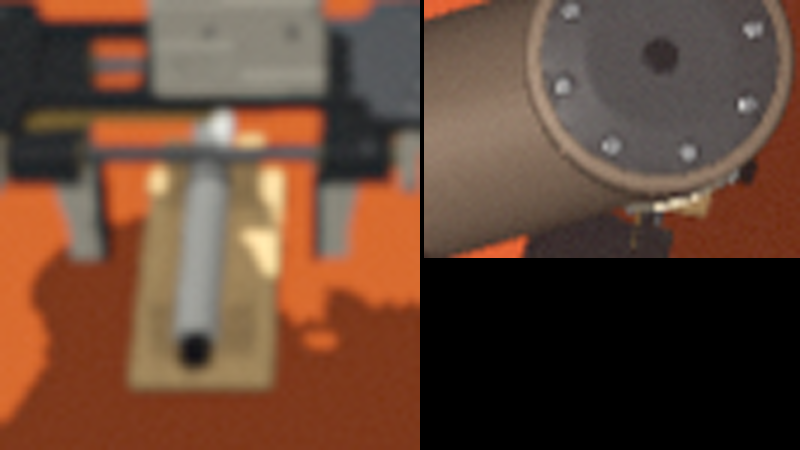

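The side crop shows the fingers straddling the pen's middle, with the cap at (193,350) and both fingers clear of the rest. I'll close and then lift.

Emit:
apply_moves:
  steps:
    - {"translation":[0,0,-0.008],"rotation":[0,0,0]}
    - {"translation":[0,0,-0.008],"rotation":[0,0,0]}
    - {"translation":[0,0,-0.008],"rotation":[0,0,0]}
    - {"translation":[0,0,-0.008],"rotation":[0,0,0]}
    - {"translation":[0,0,-0.008],"rotation":[0,0,0]}
    - {"translation":[0,0,-0.008],"rotation":[0,0,0]}
    - {"translation":[0,0,-0.008],"rotation":[0,0,0]}
    - {"translation":[0,0,-0.008],"rotation":[0,0,0]}
    - {"translation":[0,0,-0.008],"rotation":[0,0,0]}
    - {"translation":[0,0,-0.008],"rotation":[0,0,0]}
  jaw: 1
  newtons: 50

```text
t: 4.47
eef_pos: [0.4475, -0.0569, 0.0205]
ee_rot: [3.142, 0.0, -1.754]
force: [-0.7, -0.2, 0.4]
width: 0.0266
gripper_force: 0.0
```

Emit:
apply_moves:
  steps:
    - {"translation":[0,0,0],"rotation":[0,0,0]}
    - {"translation":[0,0,0],"rotation":[0,0,0]}
    - {"translation":[0,0,0.02],"rotation":[0,0,0]}
    - {"translation":[0,0,0.07],"rotation":[0,0,0]}
    - {"translation":[0,0,0.14],"rotation":[0,0,0]}
    - {"translation":[0,0,0.22],"rotation":[0,0,0]}
    - {"translation":[0,0,0.3],"rotation":[0,0,0]}
    - {"translation":[0,0,0.36],"rotation":[0,0,0]}
    - {"translation":[0,0,0.4],"rotation":[0,0,0]}
    - {"translation":[0,0,0.4],"rotation":[0,0,0]}

```text
t: 5.3
eef_pos: [0.4488, -0.0566, 0.123]
ee_rot: [-3.138, 0.002, -1.754]
force: [1.0, 0.1, -1.8]
width: 0.0167
gripper_force: 50.0
```

Emit:
apply_moves:
  steps:
    - {"translation":[0,0.1,0.04],"rotation":[0,0,0.03]}
    - {"translation":[0.05,0.22,0.08],"rotation":[0,0,0.06]}
    - {"translation":[0.15,0.34,0.12],"rotation":[0,0,0.1]}
    - {"translation":[0.27,0.44,0.12],"rotation":[0,0,0.14]}
    - {"translation":[0.4,0.52,0.12],"rotation":[0,0,0.18]}
    - {"translation":[0.53,0.573,0.12],"rotation":[0,0,0.229]}
    - {"translation":[0.65,0.573,0.12],"rotation":[0,0,0.229]}
    - {"translation":[0.75,0.573,0.12],"rotation":[0,0,0.229]}
    - {"translation":[0.802,0.573,0.12],"rotation":[0,0,0.229]}
    - {"translation":[0.802,0.573,0.12],"rotation":[0,0,0.229]}

```text
t: 6.13
eef_pos: [0.6498, 0.0863, 0.1482]
ee_rot: [3.14, -0.001, -1.634]
force: [0.3, 0.5, -0.7]
width: 0.017
gripper_force: 50.0
```

```bash
python3 - <<'E'
from h import *
import cv2
S=[get_state()]
s=grab_frame("side");S.append(get_state());t=grab_frame("top");S.append(get_state())
p=np.mean([x['eef_pos'] for x in S],0);r=S[-1]['ee_rot'];print(p,r,S[-1]['width'])
a=cv2.resize(s[120:220,255:345],None,fx=6,fy=6,interpolation=cv2.INTER_CUBIC)
o=np.zeros((600,800,3),np.uint8);o[:,:540]=a
b=cv2.resize(t[110:175,195:260],None,fx=4,fy=4,interpolation=cv2.INTER_CUBIC);o[:260,540:]=b
cv2.imwrite("pics/d1.png",o)
y=r[2]+np.pi/2
for l in (80,0,-80):
  P=np.array([p[0]-np.sin(y)*l/1e3,p[1]+np.cos(y)*l/1e3,p[2]+.0188])
  print(l,((proj("side",P)[0]-[255,120]+.5)*6-.5).round(1),((proj("top",P)[0]-[195,110]+.5)*4-.5).round(1))
E
```

```text
[0.64844168 0.08613154 0.14848056] [ 3.13904078e+00 -8.58574468e-04 -1.63466098e+00] 0.016684789176063003
80 [197.   80.9] [ 2.5 92.2]
0 [230.5 167.4] [127.9 101.8]
-80 [268.3 264.9] [254.6 111.6]
```

View pics/d1.png

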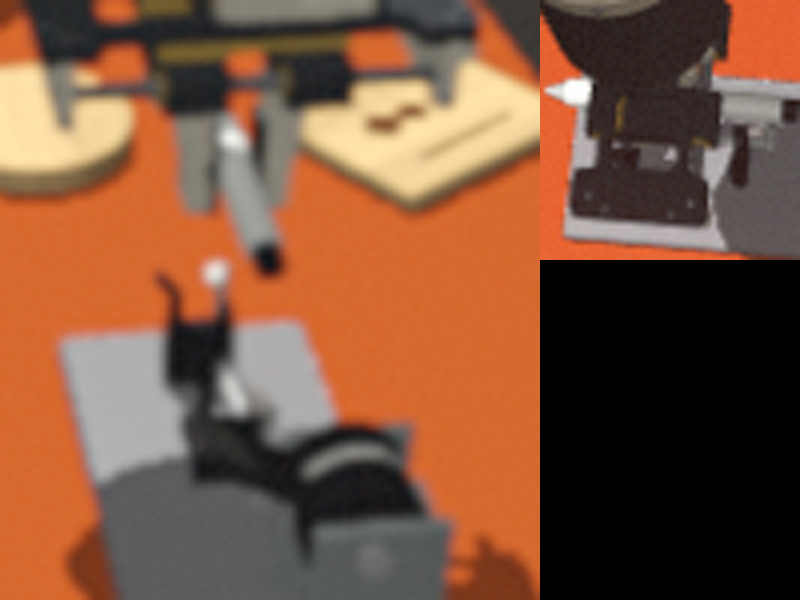

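The pen is held centred: cap end seen at (267,262) against (268,265) predicted, tip at (5,90) against (2.5,92). It hangs above the forks. I'll lower to just over the prongs and check there.

Emit:
apply_moves:
  steps:
    - {"translation":[0,0,-0.05],"rotation":[0,0,0]}
    - {"translation":[0,0,-0.1],"rotation":[0,0,0]}
    - {"translation":[0,0,-0.15],"rotation":[0,0,0]}
    - {"translation":[0,0,-0.2],"rotation":[0,0,0]}
    - {"translation":[0,0,-0.24],"rotation":[0,0,0]}
    - {"translation":[0,0,-0.27],"rotation":[0,0,0]}
    - {"translation":[0,0,-0.29],"rotation":[0,0,0]}
    - {"translation":[0,0,-0.29],"rotation":[0,0,0]}
    - {"translation":[0,0,-0.29],"rotation":[0,0,0]}
    - {"translation":[0,0,-0.29],"rotation":[0,0,0]}

```text
t: 7.07
eef_pos: [0.6484, 0.0865, 0.0788]
ee_rot: [-3.141, 0.0, -1.634]
force: [-0.6, 0.4, -0.2]
width: 0.0168
gripper_force: 50.0
```

```bash
python3 - <<'E'
from h import *
import cv2
S=[get_state()];I=[]
for i in range(4): I.append(grab_frame("side").astype(float));S.append(get_state())
s=np.mean(I,0).astype(np.uint8)
p=np.mean([x['eef_pos'] for x in S],0);r=np.mean([x['ee_rot'][2] for x in S]);print(p,r,S[-1]['force'])
cv2.imwrite("pics/d2.png",cv2.resize(s[145:210,265:325],None,fx=9,fy=9,interpolation=cv2.INTER_CUBIC))
f=lambda P:((proj("side",P)[0]-[265,145]+.5)*9-.5).round(1)
y=r+np.pi/2
for l in (80,-80):
  print(l,f([p[0]-np.sin(y)*l/1e3,p[1]+np.cos(y)*l/1e3,p[2]+.0188]))
for d in ([.6435,.0061,-.063],[.6443,.0074,-.061]):
  for l in [(9.5,131.5,69.5),(9.5,28.5,69.5),(0,35,60),(-10,35,60),(10,35,59)]: print(l,f(place(d,np.array(l)/1e3)))
E
```

```text
[0.64836451 0.08648689 0.07874194] -1.6338255541910933 [ 0.15298945 -0.20051505 -0.82702541]
80 [193.8  77.6]
-80 [295.  364.4]
(9.5, 131.5, 69.5) [234.3 192.9]
(9.5, 28.5, 69.5) [300.  379.3]
(0, 35, 60) [263.9 392.9]
(-10, 35, 60) [232.7 395.3]
(10, 35, 59) [294.7 393. ]
(9.5, 131.5, 69.5) [234.8 190.5]
(9.5, 28.5, 69.5) [301.1 376.5]
(0, 35, 60) [265.  390.2]
(-10, 35, 60) [233.9 392.6]
(10, 35, 59) [295.8 390.2]
```

View pics/d2.png

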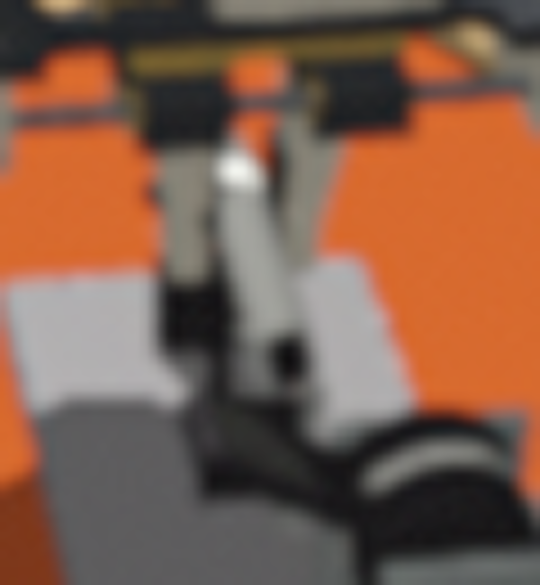

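Seen from the side, the pen's cap at (290,357) sits over the near fork, whose slot is around (264,390). It is about 1 mm toward -x, so I'll nudge +x slightly and push down slowly.

Emit:
apply_moves:
  steps:
    - {"translation":[0.003,0.002,-0.01],"rotation":[0,0,0]}
    - {"translation":[0.003,0.002,-0.02],"rotation":[0,0,0]}
    - {"translation":[0.003,0.002,-0.03],"rotation":[0,0,0]}
    - {"translation":[0.003,0.002,-0.04],"rotation":[0,0,0]}
    - {"translation":[0.003,0.002,-0.05],"rotation":[0,0,0]}
    - {"translation":[0.003,0.002,-0.06],"rotation":[0,0,0]}
    - {"translation":[0.003,0.002,-0.07],"rotation":[0,0,0]}
    - {"translation":[0.003,0.002,-0.08],"rotation":[0,0,0]}
    - {"translation":[0.003,0.002,-0.09],"rotation":[0,0,0]}
    - {"translation":[0.003,0.002,-0.09],"rotation":[0,0,0]}

```text
t: 8.1
eef_pos: [0.6473, 0.0868, 0.0548]
ee_rot: [3.139, -0.001, -1.634]
force: [-5.1, 1.6, 1.2]
width: 0.0166
gripper_force: 50.0
```

Emit:
apply_moves:
  steps:
    - {"translation":[0,0,-0.008],"rotation":[0,0,0]}
    - {"translation":[0,0,-0.016],"rotation":[0,0,0]}
    - {"translation":[0,0,-0.024],"rotation":[0,0,0]}
    - {"translation":[0,0,-0.032],"rotation":[0,0,0]}
    - {"translation":[0,0,-0.04],"rotation":[0,0,0]}
    - {"translation":[0,0,-0.048],"rotation":[0,0,0]}
    - {"translation":[0,0,-0.054],"rotation":[0,0,0]}
    - {"translation":[0,0,-0.06],"rotation":[0,0,0]}
    - {"translation":[0,0,-0.06],"rotation":[0,0,0]}
    - {"translation":[0,0,-0.06],"rotation":[0,0,0]}

```text
t: 8.93
eef_pos: [0.6491, 0.0869, 0.0406]
ee_rot: [-3.141, 0.0, -1.634]
force: [0.8, -0.4, -1.2]
width: 0.0167
gripper_force: 50.0
```

Emit:
apply_moves:
  steps:
    - {"translation":[0,0,-0.002],"rotation":[0,0,0]}
    - {"translation":[0,0,-0.004],"rotation":[0,0,0]}
    - {"translation":[0,0,-0.006],"rotation":[0,0,0]}
    - {"translation":[0,0,-0.008],"rotation":[0,0,0]}
    - {"translation":[0,0,-0.008],"rotation":[0,0,0]}
    - {"translation":[0,0,-0.008],"rotation":[0,0,0]}
    - {"translation":[0,0,-0.008],"rotation":[0,0,0]}
    - {"translation":[0,0,-0.008],"rotation":[0,0,0]}
    - {"translation":[0,0,-0.008],"rotation":[0,0,0]}
    - {"translation":[0,0,-0.008],"rotation":[0,0,0]}

```text
t: 9.77
eef_pos: [0.6492, 0.0869, 0.0403]
ee_rot: [-3.14, 0.0, -1.633]
force: [-4.5, -0.1, 11.1]
width: 0.0172
gripper_force: 50.0
```

```bash
python3 - <<'E'
from h import *
import cv2
S=[get_state()];I=[]
for i in range(4): I.append(grab_frame("side").astype(float));S.append(get_state())
s=np.mean(I,0).astype(np.uint8)
print(np.mean([x['eef_pos'] for x in S],0),np.mean([x['force'] for x in S],0))
E
```

```text
[0.6492215  0.08690884 0.040351  ] [-4.64708944 -0.09021721 11.71270602]
```

It has bottomed out: the jaw's shove vanished on the way down, and the last millimetre gave 11 N upward. Release, rise, and look.

Emit:
apply_moves:
  steps:
    - {"translation":[0,0,0.004],"rotation":[0,0,0]}
    - {"translation":[0,0,0.004],"rotation":[0,0,0]}
    - {"translation":[0,0,0.004],"rotation":[0,0,0]}
    - {"translation":[0,0,0.004],"rotation":[0,0,0]}
    - {"translation":[0,0,0.004],"rotation":[0,0,0]}
    - {"translation":[0,0,0.004],"rotation":[0,0,0]}
    - {"translation":[0,0,0.004],"rotation":[0,0,0]}
    - {"translation":[0,0,0.004],"rotation":[0,0,0]}
    - {"translation":[0,0,0.004],"rotation":[0,0,0]}
    - {"translation":[0,0,0.004],"rotation":[0,0,0]}
  jaw: 0

```text
t: 10.8
eef_pos: [0.6487, 0.0868, 0.0395]
ee_rot: [3.142, -0.0, -1.634]
force: [-0.3, 0.4, -0.1]
width: 0.044
gripper_force: 0.0
```

Emit:
apply_moves:
  steps:
    - {"translation":[0,0,0.03],"rotation":[0,0,0]}
    - {"translation":[0,0,0.08],"rotation":[0,0,0]}
    - {"translation":[0,0,0.16],"rotation":[0,0,0]}
    - {"translation":[0,0,0.26],"rotation":[0,0,0]}
    - {"translation":[0,0,0.38],"rotation":[0,0,0]}
    - {"translation":[0,0,0.5],"rotation":[0,0,0]}
    - {"translation":[0,0,0.6],"rotation":[0,0,0]}
    - {"translation":[0,0,0.68],"rotation":[0,0,0]}
    - {"translation":[0,0,0.72],"rotation":[0,0,0]}
    - {"translation":[0,0,0.72],"rotation":[0,0,0]}

```text
t: 11.63
eef_pos: [0.65, 0.0871, 0.2236]
ee_rot: [-3.136, 0.002, -1.634]
force: [0.2, -0.2, 0.2]
width: 0.0438
gripper_force: 0.0
```

Emit:
apply_moves:
  steps:
    - {"translation":[-0.1,-0.03,0],"rotation":[0,0,0]}
    - {"translation":[-0.2,-0.1,0],"rotation":[0,0,0]}
    - {"translation":[-0.3,-0.17,0],"rotation":[0,0,0]}
    - {"translation":[-0.37,-0.25,0],"rotation":[0,0,0]}
    - {"translation":[-0.4,-0.33,0],"rotation":[0,0,0]}
    - {"translation":[-0.4,-0.4,0],"rotation":[0,0,0]}
    - {"translation":[-0.4,-0.47,0],"rotation":[0,0,0]}
    - {"translation":[-0.4,-0.54,0],"rotation":[0,0,0]}
    - {"translation":[-0.4,-0.6,0],"rotation":[0,0,0]}
    - {"translation":[-0.4,-0.6,0],"rotation":[0,0,0]}
  jaw: 1

```text
t: 12.47
eef_pos: [0.5477, -0.0651, 0.2184]
ee_rot: [3.139, -0.001, -1.636]
force: [0.4, -0.5, -1.1]
width: 0.0007
gripper_force: 0.0
```

```bash
python3 - <<'E'
from h import *
import cv2
print(get_state()['eef_pos'])
s=grab_frame("side");t=grab_frame("top")
o=np.zeros((520,800,3),np.uint8)
o[:,:400]=cv2.resize(s[150:215,270:320],None,fx=8,fy=8,interpolation=cv2.INTER_CUBIC)
o[:400,400:]=cv2.resize(t[115:195,195:275],None,fx=5,fy=5,interpolation=cv2.INTER_CUBIC)
cv2.imwrite("pics/e1.png",o)
for d in ([.6435,.0061,-.063],[.6443,.0074,-.061]):
  for l in [(0,160,60),(0,0,60)]:
    P=place(d,np.array(l)/1e3);print(l,((proj("side",P)[0]-[270,150]+.5)*8-.5).round(),((proj("top",P)[0]-[195,115]+.5)*5-.5+[400,0]).round())
E
```

```text
[ 0.547694   -0.0651162   0.21835709]
(0, 160, 60) [128. 112.] [438. 146.]
(0, 0, 60) [215. 371.] [723. 168.]
(0, 160, 60) [128. 110.] [435. 145.]
(0, 0, 60) [217. 368.] [720. 167.]
```

View pics/e1.png

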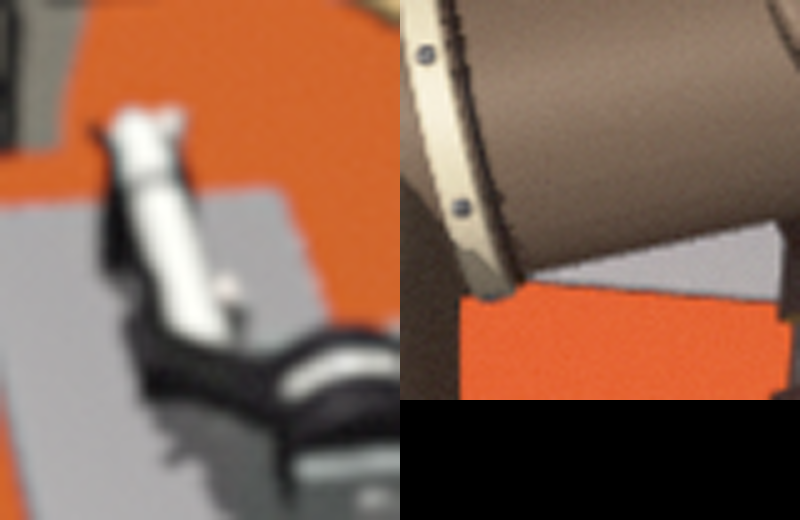

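The pen lies home in both forks. Its tip is at (128,108) against (128,111) predicted, with the far roller at (175,115) and the near one at (225,288) over its flank. Next I'll turn the shut fingers 90° and come over the paddle.

Emit:
apply_moves:
  steps:
    - {"translation":[0,0,0],"rotation":[0,0,0.12]}
    - {"translation":[0,0,0],"rotation":[0,0,0.3]}
    - {"translation":[0,0,0],"rotation":[0,0,0.5]}
    - {"translation":[0,0,0],"rotation":[0,0,0.7]}
    - {"translation":[0,0,0],"rotation":[0,0,0.9]}
    - {"translation":[0,0,0],"rotation":[0,0,1]}
    - {"translation":[0,0,0],"rotation":[0,0,1]}
    - {"translation":[0,0,0],"rotation":[0,0,1]}
    - {"translation":[0,0,0],"rotation":[0,0,1]}
    - {"translation":[0,0,0],"rotation":[0,0,1]}

```text
t: 13.4
eef_pos: [0.5487, -0.0629, 0.2194]
ee_rot: [3.141, 0.0, -1.111]
force: [-0.5, 0.5, 0.0]
width: 0.0007
gripper_force: 0.0
```

Emit:
apply_moves:
  steps:
    - {"translation":[0,0,0],"rotation":[0,0,0.12]}
    - {"translation":[0,0,0],"rotation":[0,0,0.3]}
    - {"translation":[0,0,0],"rotation":[0,0,0.5]}
    - {"translation":[0,0,0],"rotation":[0,0,0.7]}
    - {"translation":[0,0,0],"rotation":[0,0,0.9]}
    - {"translation":[0,0,0],"rotation":[0,0,1]}
    - {"translation":[0,0,0],"rotation":[0,0,1]}
    - {"translation":[0,0,0],"rotation":[0,0,1]}
    - {"translation":[0,0,0],"rotation":[0,0,1]}
    - {"translation":[0,0,0],"rotation":[0,0,1]}

```text
t: 14.23
eef_pos: [0.5487, -0.0632, 0.2195]
ee_rot: [3.142, 0.0, -0.588]
force: [0.8, -0.1, 0.2]
width: 0.0006
gripper_force: 0.0
```

Emit:
apply_moves:
  steps:
    - {"translation":[0,0,0],"rotation":[0,0,0.12]}
    - {"translation":[0,0,0],"rotation":[0,0,0.3]}
    - {"translation":[0.04,0,-0.02],"rotation":[0,0,0.5]}
    - {"translation":[0.08,0,-0.06],"rotation":[0,0,0.7]}
    - {"translation":[0.12,-0.01,-0.1],"rotation":[0,0,0.9]}
    - {"translation":[0.16,-0.01,-0.14],"rotation":[0,0,1]}
    - {"translation":[0.2,-0.012,-0.18],"rotation":[0,0,1]}
    - {"translation":[0.23,-0.012,-0.2],"rotation":[0,0,1]}
    - {"translation":[0.24,-0.012,-0.22],"rotation":[0,0,1]}
    - {"translation":[0.24,-0.012,-0.22],"rotation":[0,0,1]}

```text
t: 15.07
eef_pos: [0.6086, -0.0662, 0.1632]
ee_rot: [3.141, 0.002, -0.065]
force: [-0.2, 0.1, 0.4]
width: 0.0004
gripper_force: 0.0
```

```bash
python3 - <<'E'
from h import *
import cv2
S=[get_state()];I=[]
for i in range(4): I.append(grab_frame("side").astype(float));S.append(get_state())
s=np.mean(I,0).astype(np.uint8)
p=np.mean([x['eef_pos'] for x in S],0);print(p,S[-1]['ee_rot'],S[-1]['width'],np.mean([x['force'] for x in S],0),S[-1]['q'].round(2))
cv2.imwrite("pics/f1.png",cv2.resize(s[130:230,255:345],None,fx=6,fy=6,interpolation=cv2.INTER_CUBIC))
f=lambda P:((proj("side",P)[0]-[255,130]+.5)*6-.5).round()
print(f(p),[f(place([.644,.0067,-.062],np.array(l)/1e3)) for l in [(25-58.1,-93,134.3),(25-71.1,-93,141.8),(0,0,60)]])
E
```

```text
[ 0.60857895 -0.06616196  0.16438723] [-3.14144871e+00 -8.47116794e-04 -6.35634280e-02] 0.0005942467492390262 [-0.01123502 -0.30757688 -0.04325634] [ 0.21  0.3  -0.22  0.   -1.05  1.3 ]
[235. 319.] [array([234., 405.]), array([204., 393.]), array([252., 397.])]
```

View pics/f1.png

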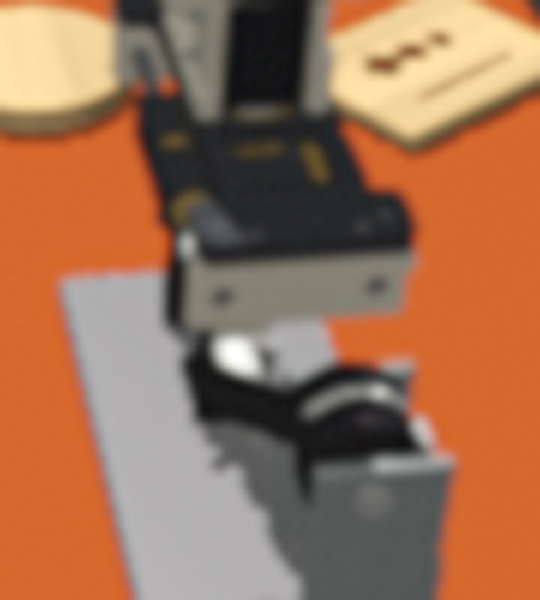

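The fingers are above the paddle bar (190–300, 335–410), with the tips hidden behind the near jaw plate at about (235,319). I'll press down, following the arc.

Emit:
apply_moves:
  steps:
    - {"translation":[0,-0.012,-0.04],"rotation":[0,0,0]}
    - {"translation":[0,-0.012,-0.08],"rotation":[0,0,0]}
    - {"translation":[0,-0.012,-0.11],"rotation":[0,0,0]}
    - {"translation":[-0.004,-0.012,-0.14],"rotation":[0,0,0]}
    - {"translation":[-0.008,-0.012,-0.165],"rotation":[0,0,0]}
    - {"translation":[-0.012,-0.012,-0.19],"rotation":[0,0,0]}
    - {"translation":[-0.016,-0.012,-0.215],"rotation":[0,0,0]}
    - {"translation":[-0.02,-0.012,-0.24],"rotation":[0,0,0]}
    - {"translation":[-0.02,-0.012,-0.256],"rotation":[0,0,0]}
    - {"translation":[-0.02,-0.012,-0.256],"rotation":[0,0,0]}
  newtons: 20

```text
t: 16.1
eef_pos: [0.6029, -0.0692, 0.0994]
ee_rot: [3.141, 0.002, -0.063]
force: [-2.3, 0.5, 3.0]
width: 0.0002
gripper_force: 1.5
```

Emit:
apply_moves:
  steps:
    - {"translation":[-0.004,0,-0.012],"rotation":[0,0,0]}
    - {"translation":[-0.008,0,-0.024],"rotation":[0,0,0]}
    - {"translation":[-0.012,0,-0.036],"rotation":[0,0,0]}
    - {"translation":[-0.016,0,-0.048],"rotation":[0,0,0]}
    - {"translation":[-0.02,0,-0.06],"rotation":[0,0,0]}
    - {"translation":[-0.024,0,-0.072],"rotation":[0,0,0]}
    - {"translation":[-0.024,0,-0.082],"rotation":[0,0,0]}
    - {"translation":[-0.024,0,-0.088],"rotation":[0,0,0]}
    - {"translation":[-0.024,0,-0.088],"rotation":[0,0,0]}
    - {"translation":[-0.024,0,-0.088],"rotation":[0,0,0]}

```text
t: 16.93
eef_pos: [0.5987, -0.069, 0.079]
ee_rot: [-3.141, -0.002, -0.063]
force: [1.9, 0.3, 2.4]
width: 0.0003
gripper_force: 1.7
```

```bash
python3 - <<'E'
from h import *
import cv2
S=[get_state()];I=[]
for i in range(4): I.append(grab_frame("side").astype(float));S.append(get_state())
s=np.mean(I,0).astype(np.uint8)
p=np.mean([x['eef_pos'] for x in S],0);print(p,S[-1]['ee_rot'],np.mean([x['force'] for x in S],0))
cv2.imwrite("pics/f2.png",cv2.resize(s[145:245,255:345],None,fx=6,fy=6,interpolation=cv2.INTER_CUBIC))
f=lambda P:((proj("side",P)[0]-[255,145]+.5)*6-.5).round()
for a in (-13,-21.6,-25.6):
  a=np.deg2rad(a);print([f(place([.644,.0067,-.062],np.array((25-85*np.cos(a)+h*np.sin(a),-93,95+85*np.sin(a)+h*np.cos(a)))/1e3)) for h in(5,-5)])
E
```

```text
[ 0.59828359 -0.06905919  0.07887942] [-3.14147344e+00 -6.20185932e-04 -6.30066087e-02] [1.11341613 0.0882351  3.69499635]
[array([165., 418.]), array([169., 435.])]
[array([171., 439.]), array([178., 455.])]
[array([175., 449.]), array([184., 463.])]
```

View pics/f2.png

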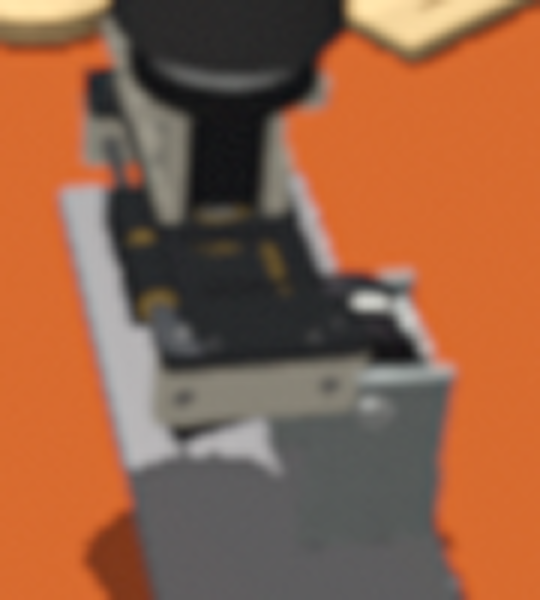

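A sliver of the paddle shows at (190,432), about where the third click should put it, and the force is 3.7 N. I'll go slightly deeper to sit firmly in the third notch.

Emit:
apply_moves:
  steps:
    - {"translation":[0,0,-0.002],"rotation":[0,0,0]}
    - {"translation":[0,0,-0.004],"rotation":[0,0,0]}
    - {"translation":[0,0,-0.006],"rotation":[0,0,0]}
    - {"translation":[0,0,-0.006],"rotation":[0,0,0]}
    - {"translation":[0,0,-0.006],"rotation":[0,0,0]}
    - {"translation":[0,0,-0.006],"rotation":[0,0,0]}
    - {"translation":[0,0,-0.006],"rotation":[0,0,0]}
    - {"translation":[0,0,-0.006],"rotation":[0,0,0]}
    - {"translation":[0,0,-0.006],"rotation":[0,0,0]}
    - {"translation":[0,0,-0.006],"rotation":[0,0,0]}

```text
t: 17.97
eef_pos: [0.5984, -0.0691, 0.0776]
ee_rot: [-3.142, -0.001, -0.063]
force: [1.4, 0.3, 6.0]
width: 0.0002
gripper_force: 2.8
```

```bash
cat > st.py <<'E'
from h import *
S=[]
for i in range(6): grab_frame("side");S.append(get_state())
print(*[np.mean([x[k] for x in S],0).round(4) for k in("eef_pos","force")],S[-1]['t'])
E
python3 st.py
```

```text
[ 0.5984 -0.0691  0.0776] [1.7309 0.0947 6.8029] 18.2667
```

The force rose to 6.8 N at the third notch, so the dial sits just past the notch centre and short of the hard stop. Handing in while holding.

```bash
python3 -c "
from station import *
print(job_done())"
```

```text
the job is handed in; nothing more can be done
None
```

I put the largest pen home in the dock with the jaw shut over it and let go of it, then handed the job in at about 18 s while still holding the dial paddle at what its height and force (6.8 N) indicate is the third click; no verdict came back.

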